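# Open the badge press and take out the finished badge

### The job

Lift the arm of the badge press by its ball until it passes its balance point and stays open by itself, without flinging or slamming it. Then reach in under the raised arm, take the finished badge off the die and lay it gently, flat and face up, on the floor of the tray that already holds finished badges, not on top of another one. Leave the press open and everything else as it is.

Things in the scene. Friction and masses are not known exactly. Their poses are not given: they have to be found in the camera images.
- press: Bench badge press, grey metal, fixed. Origin: centre of the underside of its base plate (210 x 120 x 14 mm, long along x). Its -x is its front, with the ball, facing roughly to the robot's left (+y); z up. Two upright cheeks (x +45 to +95, y +-27 to +-37 mm, 119 mm tall) carry the hinge pin along y at x +70, z 100 mm. Die post at x -20: foot disc 52 mm across to z 22, post 30 mm across to z 50.
- press_arm (a joint): Angle of the press arm about the hinge pin, rad: 0 closed (arm level, pointing to the press's -x), grows as the ball goes up and back; stop at 1.08 (open). A steel counterweight above the hinge makes it fall shut below about 0.5 and fall open by itself above that; little friction, a damper slows the fall to about 2 to 3 rad/s at most. About 1 N at the ball starts it.
- press_ball (a point): Centre of the black ball (32 mm) at the end of the arm, 170 mm from the hinge; moves with the arm. Closed: x -100, z 105 mm in the press's frame; open: about x -6, z 252 mm. A 12 mm rod runs from it to the hinge; both sides of the ball (press's +-y) are free: it can be pinched along y and turns between the fingers.
- press_pivot (a point): Middle of the hinge pin, fixed on the press.
- press_head (a point): Centre of the underside of the press head (disc 40 mm across, 12 mm thick) on the arm, 90 mm from the hinge; moves with the arm. Closed, it lies 4 mm above the badge. Open, it and the leaning arm hang over the badge, 80 to 120 mm above it, so the badge is reached only with the tool slanted in from the front (press's -x side).
- badge_center (a point): The badge to take out: white disc 44 mm across and 8 mm thick, coloured dots on its face, 16 g. The point is its centre; its z axis leaves the face (up at the start). It lies loose on the 30 mm die post, its rim overhanging all round, centre 54 mm above the table.
- badge_tray: The tray with two finished badges: shallow open plywood tray 140 (x) x 160 (y) x 18 mm, walls and floor 4 mm thick, fixed. Origin: centre of its underside; z up. The finished badges lie in its +x half (towards the press), its -x half (robot's left) is free. Two such trays stand left of the press, one nearer to and one farther from the robot; either may be this one.
- pen_tray: The other tray, which holds two pens; same size and axes. Not the one to use.
- done_a_center (a point): Centre of a finished badge in the tray (44 x 8 mm). Leave alone.
- done_b_center (a point): Centre of the other finished badge in the tray. Leave alone.
- pen_a: Pen in the pen tray, 120 x 11 mm, long along its x. Leave alone.
- pen_b: Second pen in the pen tray, same size. Leave alone.
- marker: Black marker, 140 x 18 mm, long along its x, lying on the table between press and trays. Leave alone.
- pencil: Orange crayon, 150 x 10 mm, long along its x, lying between press and trays. Leave alone.
- cup: Paper cup, 80 mm across, 95 mm tall, standing; origin at the centre of its foot. Leave alone.
- apple: Red apple, 74 mm across, 66 mm tall; origin at the centre of its foot. Leave alone.
Things that resemble listed ones, but are neither listed nor needed, are in the scene too. Leave any purple or yellow look-alike of the press alone. What is shaped like the badge_tray but pink is not meant.

How it is judged:
On the way, in this order (a step that is already met when the one before it is completed fails the run):
1. the press arm rests open by itself: past 0.95 rad, not touched (value of joint press_arm above 0.95 rad and contact force between each of the fingers, the arm and press below 0.05 N), for 0.3 s.
2. the badge is off the die, the arm still open (distance between badge_center and press above 0.11 m and value of joint press_arm above 0.9 rad), for 0.1 s.
At the end, for the whole second after the job is handed in: The badge lies face up and flat (within 0.15 rad) on the floor of the tray with the finished badges (not on another badge: its centre less than 11.5 mm above the tray's underside), at rest; the press arm rests open, past 0.95 rad (x of badge_center in the frame of badge_tray between -0.05 and 0.05 m and y of badge_center in the frame of badge_tray between -0.06 and 0.06 m and z of badge_center in the frame of badge_tray below 0.0115 m and angle between badge_center's own z axis and vertical below 0.15 rad and value of joint press_arm above 0.95 rad and velocity of joint press_arm below 0.05 rad/s and linear speed of badge below 0.02 m/s); the robot touches nothing.
It fails at once if the press arm is flung or slammed (faster than 3.5 rad/s) (velocity of joint press_arm above 3.5 rad/s or velocity of joint press_arm below -3.5 rad/s).
It fails at once if the badge is thrown or dropped from more than about 25 mm (linear speed of badge above 0.7 m/s and contact force between the fingers and badge below 0.01 N).
It fails at once if another thing is disturbed (moved more than 30 mm) (distance of any of done_a_center, done_b_center, pen_a, pen_b, marker, pencil, cup, apple from where it was at the start of the episode above 0.03 m).
It also fails if it takes over 53 s, if anything falls off the work surface, if the arm or the gripper's body presses on something with over 40 N, if the wrist force passes 120 N, or if a joint passes its speed limit or range.

### The arm

A 6-joint arm with a two-finger parallel gripper is mounted at the origin on the work surface. World frame = base frame: x ahead of the robot, y to its left, z up, the work surface at z = 0. Lengths are in m, angles in rad, forces in N, time in s.
With the tool pointing down it reaches from about 0.225 to 0.875 m from the base axis. Payload 3.4 kg.
Tool frame: the origin (TCP) lies at the very end of the fingers, on their centre line; the grasp point (between the pads) lies 19 mm behind it (manip.hold_point_z is the distance from the TCP to the grasp point, in m); z points along the fingers, x is the direction in which the jaws open and shut, and the axes are right-handed (so a half turn about z gives the same grasp; the last joint's range is limited). The gripper opens to 85 mm and grips with 20 to 120 N. Pads are 22 mm wide; open, the fingers measure 114 mm over their backs; the gripper's body (76 mm by 85 mm) begins 54 mm behind the grasp point. The pads swing forward as they close: fully open they stand 13 mm farther back than shut.
Start: joints at [-1.437, 0.276, 1.505, -0, 1.361, -0.121], TCP at [0.145, -0.556, 0.231] pointing down, gripper open.
Joint ranges: [-2.89, 2.89], [-0.75, 2.08], [0.22, 2.7], [-1.18, 4.32], [0.11, 2.71], [-2.7, 2.7]. Speed limits (rad/s): [2.57, 2.57, 3.14, 3.14, 3.14, 3.14].

### API

Orientations are given as a unit quaternion [w, x, y, z].
In Python, from rig import telemetry, cams, manip, finder gives the robot as it stands. The module is installed in compiled form; this text tells all that it offers.
- The arm moves only by the tool carry_out, never from a script. Its argument "rows" is a list that holds one entry, the list of rows, each a list of 5 numbers: the gripper's target within -1 to 1 (fully open at 1, half-way at 0, shut at -1), then the shift along the world's x, y, z in cm, then the turn about the world's z in rad. A call has 1 to 12 rows; each row shifts and turns the commanded pose from where the row before left it; what a row does not reach is not made up. A row lasts 1/10 s, in which the tool goes at most 50 mm and 8.59 degrees, less where a joint would pass 70% of its speed; a pose out of reach is approached as far as the arm can. A call with a gripper value outside its range is refused whole. The fingers move at their own pace and stop on an object; "force" is the grip in N (left out, the last holds). Time passes only in rows, so rows that do not move let the fingers close. It gives the time, the measured TCP pose, the force and the opening at its end, in the units of the state.
- telemetry.get_state(): the state, without advancing time (a new reading comes with each control period).
- cams.get_image(name): name is "scene" or "side" or "wrist"; returns a dict with "image" (384x512x3 uint8, red, green, blue), "camera_matrix" (3x3 intrinsics, pixels), "k1" (the pictures are not rectified: a ray, as slopes to the right and down, at radius r is drawn at 1 + k1 r^2 times it, then the intrinsics apply), "eye" and "attitude" of the camera in the world. Camera axes: x right, y down, z forward; pixel columns grow to the right and rows downward; lengths in m; the calibration is good to about 2 mm. A picture is of the moment at which its call begins. There is no depth.
- manip.sign_off(): hands the job in, once; it reports no verdict.
Trained networks look in a picture, given as the dict that the camera call returned (one of the last four; its "shot" number tells which), for a name from the list of things; names that differ only in an ending like _2 or _b are one class to them, and where a whole thing is asked for, a point or a joint stands for the part that bears it (a point fixed in the world has none). Each returns a list of dicts, best first, with "confidence" (0 to 1); they miss things now and then, are a little off and sometimes report something else, mostly with a low value. They report only what shows in the picture. A call takes as long as a camera call. They do not tell look-alikes from the thing itself.
- finder.boxes_of(picture, thing): "xy" ([column, row] in pixels, amid what is visible of it).
The state is a dict: "clock": time; "qpos": joint angles; "qd": joint speeds; "effort": joint torques, N m; "position": TCP position; "ee_rot": TCP orientation; "contact_force": force on the tool from outside, world axes, zero at the start; "moment": the same for the moment, N m; "width": finger opening in m.
Only numpy, scipy, OpenCV 4.12 (cv2) and the standard library are available. Lean on these libraries where they do the work, as an engineer would, in place of code of your own. Each camera call takes 0.05 s, during which the arm holds its last target.

## Working session

There is one attempt and no reset: what is moved stays moved. The work goes in short steps, Python scripts to look and compute and a tool call to move; the robot and the scene stay as the last step left them, time stands still between calls to the robot, and variables do not carry over. Pictures are saved under pics/ and viewed, and the job is handed in when it is done.

Besides the shell and the picture viewer there is one more tool, called after "Emit:" by a JSON object that holds its "op" and its "data". carry_out: Moves the arm, as the interface text tells. Its arguments: {"type":"object","properties":{"rows":{"type":"array","items":{"type":"array","items":{"type":"array","items":{"type":"number"}}}},"force":{"type":"number"}},"required":["rows"]}

```bash
mkdir -p pics; ls; cat > h.py <<'E'
import numpy as np, cv2
from rig import telemetry, cams, manip, finder
from scipy.spatial.transform import Rotation as R
def rot(a):
    a=np.array(a,float)
    return a if a.shape==(3,3) else R.from_quat(np.r_[a[1:],a[0]]).as_matrix()
def snap(n,f=None):
    p=cams.get_image(n)
    if f: cv2.imwrite('pics/'+f,p['image'][:,:,::-1])
    return p
def ray(p,uv):
    K=np.array(p['camera_matrix']);k1=p['k1']
    d=(np.array(uv,float)-K[:2,2])/[K[0,0],K[1,1]]
    s=d.copy()
    for _ in range(30): s=d/(1+k1*(s@s))
    v=rot(p['attitude'])@np.r_[s,1]
    return np.array(p['eye'],float),v/np.linalg.norm(v)
def atz(p,uv,z):
    o,v=ray(p,uv); return o+v*(z-o[2])/v[2]
def proj(p,X):
    X=np.atleast_2d(X); c=(X-np.array(p['eye']))@rot(p['attitude'])
    s=c[:,:2]/c[:,2:]; s=s*(1+p['k1']*(s**2).sum(1,keepdims=True))
    K=np.array(p['camera_matrix']); return s*[K[0,0],K[1,1]]+K[:2,2]
def tri(obs):
    A=np.zeros((3,3));b=np.zeros(3)
    for p,uv in obs:
        o,v=ray(p,uv);M=np.eye(3)-np.outer(v,v);A+=M;b+=M@o
    X=np.linalg.solve(A,b)
    return X,[np.linalg.norm(proj(p,X)[0]-uv) for p,uv in obs]
E
python3 - <<'E'
from h import *
ps={n:snap(n,n+'0.png') for n in('scene','side','wrist')}
for n,p in ps.items():
    print(n,p['eye'],p['attitude'],p['camera_matrix'][0][0],p['k1'])
for t in('press','press_ball','press_head','badge_center','badge_tray','pen_tray','done_a_center','marker'):
    for n,p in ps.items():
        print(t,n,[(np.round(b['xy']).tolist(),round(b['confidence'],2)) for b in finder.boxes_of(p,t)][:5])
print(telemetry.get_state(), manip.hold_point_z)
E
```

```text
pics
scene [1.28519569 0.92024428 1.16753307] [-0.1490353   0.34435685  0.84601331 -0.37877212] 474.7606217234686 -0.11147937242466482
side [0.33797023 1.00129304 0.92936231] [ 0.02224392 -0.05950895  0.90768204 -0.41482189] 415.80863819586773 -0.029874501311136267
wrist [ 0.21569995 -0.5385492   0.372486  ] [ 0.1129026   0.78307564 -0.60520684 -0.08814888] 308.45199498169336 -0.058002658370082595
press scene [([349.0, 203.0], 0.88), ([184.0, 192.0], 0.69), ([231.0, 166.0], 0.69)]
press side [([298.0, 169.0], 0.93), ([230.0, 167.0], 0.9), ([348.0, 277.0], 0.74)]
press wrist []
press_ball scene [([182.0, 175.0], 0.91), ([223.0, 145.0], 0.79), ([347.0, 186.0], 0.57)]
press_ball side [([347.0, 246.0], 0.96), ([300.0, 144.0], 0.71), ([231.0, 144.0], 0.58)]
press_ball wrist []
press_head scene [([181.0, 176.0], 0.98), ([343.0, 182.0], 0.8), ([277.0, 238.0], 0.71)]
press_head side [([298.0, 145.0], 0.79), ([347.0, 244.0], 0.61), ([228.0, 142.0], 0.56)]
press_head wrist []
badge_center scene [([122.0, 185.0], 0.24)]
badge_center side []
badge_center wrist []
badge_tray scene [([296.0, 242.0
[... 371 characters left out ...]
, 0.68)]
marker wrist []
{'clock': 1.35, 'qpos': array([-1.43700055e+00,  2.75895248e-01,  1.50488311e+00, -1.34426713e-05,
        1.36069077e+00, -1.21022400e-01]), 'qd': array([-0.00018648, -0.00100811, -0.00091289,  0.001892  ,  0.00064566,
       -0.00090688]), 'effort': array([-1.50719563e-03, -4.16667902e+01, -2.46096092e+01, -3.78802843e-04,
        3.29771601e-04, -3.77457809e-06]), 'position': array([ 0.14492346, -0.5564822 ,  0.23133747]), 'ee_rot': array([ 4.80702325e-05,  7.91224420e-01, -6.11525889e-01,  3.93317676e-05]), 'contact_force': array([-0.2262525 ,  0.78764864,  0.83351762]), 'moment': array([-0.03350278, -0.02211168,  0.02510368]), 'width': 0.0854809506949107} 0.0187
```

View pics/scene0.png

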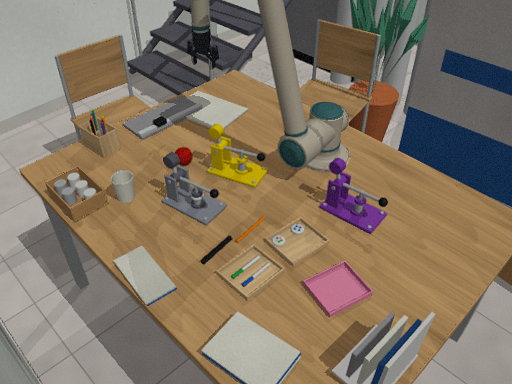

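View pics/side0.png

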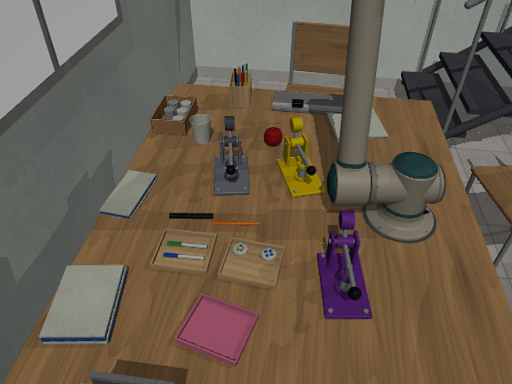

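View pics/wrist0.png

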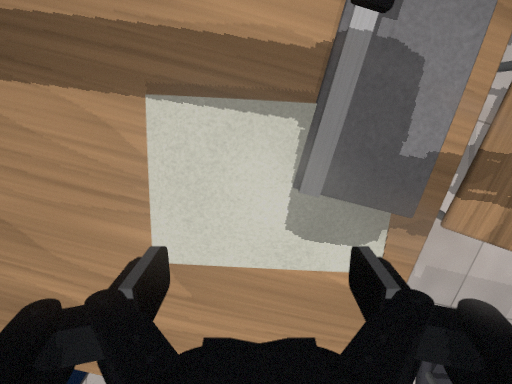

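The grey press is at scene (195,195) and side (230,170). Its look-alikes are yellow at scene (237,165) and purple at (355,205). The badge tray is the one nearer the robot, at scene (296,240) and side (252,262), with two badges. The pen tray is at scene (250,272) and the pink one at (337,290). Next: crop and localise.

```bash
python3 - <<'E'
from h import *
import pickle
ps={n:snap(n) for n in('scene','side')}
pickle.dump(ps,open('p0.pkl','wb'))
a=ps['scene']['image'][140:300,150:350,::-1]; b=ps['side']['image'][105:300,140:300,::-1]
cv2.imwrite('pics/ca.png',cv2.resize(a,None,fx=4,fy=3.75,interpolation=cv2.INTER_CUBIC)) if 0 else cv2.imwrite('pics/ca.png',cv2.resize(a,None,fx=3.7,fy=3.7,interpolation=cv2.INTER_CUBIC))
cv2.imwrite('pics/cb.png',cv2.resize(b,None,fx=3,fy=3,interpolation=cv2.INTER_CUBIC))
E
```

```text
(no output)
```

View pics/ca.png

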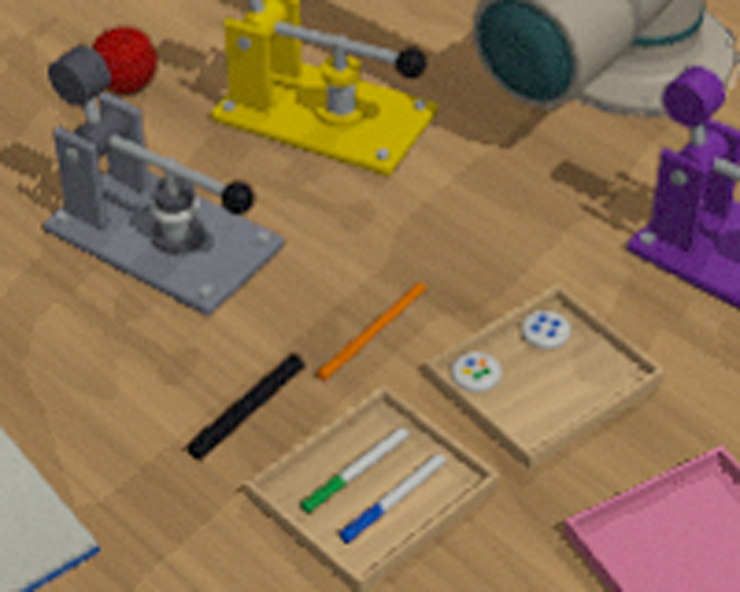

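View pics/cb.png

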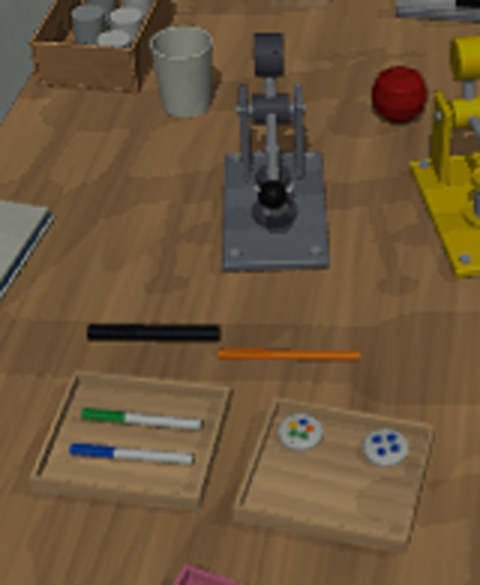

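```bash
cat > fit.py <<'E'
from h import *
import pickle
from scipy.optimize import least_squares
ps=pickle.load(open('p0.pkl','rb'))
sc=lambda u,v:(150+u/3.7-.37,140+v/3.7-.37)
sd=lambda u,v:(140+u/3-.33,105+v/3-.33)
press=[('scene',(-.1,0,.105),sc(237,198)),('scene',(-.105,.06,.014),sc(209,305)),('scene',(-.105,-.06,.014),sc(284,238)),('scene',(.105,.06,.014),sc(44,226)),
('side',(-.1,0,.105),sd(272,193)),('side',(-.105,.06,.014),sd(224,260)),('side',(-.105,-.06,.014),sd(327,258)),('side',(.105,.06,.014),sd(226,154)),('side',(.105,-.06,.014),sd(321,152))]
t=.018
tray=[('scene',(.07,.08,t),sc(424,368)),('scene',(.07,-.08,t),sc(560,290)),('scene',(-.07,-.08,t),sc(661,372)),('scene',(-.07,.08,t),sc(531,460)),
('side',(.07,.08,t),sd(275,403)),('side',(.07,-.08,t),sd(432,428)),('side',(-.07,-.08,t),sd(408,543)),('side',(-.07,.08,t),sd(237,508))]
def T(q,X):
    c,s=np.cos(q[2]),np.sin(q[2]); X=np.array(X)
    return np.c_[q[0]+c*X[:,0]-s*X[:,1],q[1]+s*X[:,0]+c*X[:,1],X[:,2]]
def fit(obs,q0):
    def f(q):
        W=T(q,[o[1] for o in obs]); return np.concatenate([proj(ps[o[0]],w)[0]-o[2] for o,w in zip(obs,W)])
    r=least_squares(f,q0,loss='soft_l1'); return r.x,f(r.x).reshape(-1,2)
if __name__=='__main__':
    for n,o,q0 in(('press',press,(.5,0,-1.57)),('tray',tray,(.45,.3,-1.57))):
        q,e=fit(o,q0);print(n,q.round(4),'\n',e.round(1))
    for n in('scene','side'):
        pass
    obs=[(ps['scene'],np.array(sc(476,370))),(ps['side'],np.array(sd(300,432)))]
    print([atz(p,u,.012).round(3) for p,u in obs])
    obs=[(ps['scene'],np.array(sc(547,328))),(ps['side'],np.array(sd(385,447)))]
    print([atz(p,u,.012).round(3) for p,u in obs])
E
python3 fit.py
```

```text
press [ 0.5666 -0.1299 -1.3806] 
 [[-0.1 -0.1]
 [-0.6  1. ]
 [ 0.3 -0.5]
 [-1.  -1.1]
 [ 0.5  0.7]
 [-0.6  1.4]
 [ 1.   0.8]
 [-0.4 -0.5]
 [ 0.2 -0.8]]
tray [ 0.4406  0.2565 -1.6675] 
 [[ 0.7 -0.9]
 [-0.5 -1.3]
 [ 1.3 -0.3]
 [ 0.4 -0.3]
 [-0.5 -1.5]
 [ 0.4 -0.4]
 [-0.8  0.1]
 [-1.7  0.7]]
[array([0.483, 0.211, 0.012]), array([0.481, 0.213, 0.012])]
[array([0.399, 0.22 , 0.012]), array([0.398, 0.221, 0.012])]
```

Emit:
{"op": "carry_out", "data": {"rows": [[[1, 1.2, -4.8, 4, 0], [1, 1.2, -4.8, 4, 0], [1, 1.2, -4.8, 4, 0], [1, 1.2, -4.8, 0, 0], [1, 1.2, -4.8, 0, 0], [1, 1.2, -4.8, 0, 0], [1, 1.2, -4.8, 0, 0], [1, 1.2, -4.8, 0, 0], [1, 1.2, -4.8, 0, 0], [1, 1.2, -4.8, 0, 0]]]}}

```text
clock: 2.45
position: [0.2338, -0.9145, 0.2721]
ee_rot: [0.026, 0.791, -0.611, 0.033]
contact_force: [0.0, -0.0, 0.6]
width: 0.0855
```

Emit:
{"op": "carry_out", "data": {"rows": [[[1, 1.2, -4.8, 0, 0], [1, 1.2, -4.8, 0, 0], [1, 1.2, -4.8, 0, 0], [1, 1.2, -4.8, 0, 0], [1, 1.2, -4.8, 0, 0], [1, 1.2, -4.8, 0, 0]]]}}

```text
clock: 3.05
position: [0.261, -1.0267, 0.1881]
ee_rot: [0.085, 0.784, -0.606, 0.109]
contact_force: [0.1, 1.0, -0.1]
width: 0.0856
```

Emit:
{"op": "carry_out", "data": {"rows": [[[1, -1, 4, 0, 0], [1, -1, 4, 0, 0], [1, 0, 0, 0, 0], [1, 0, 0, 0, 0]]]}}

```text
clock: 3.45
position: [0.2435, -0.9566, 0.1894]
ee_rot: [0.084, 0.784, -0.606, 0.108]
contact_force: [-0.7, -0.2, 0.8]
width: 0.0855
```

The tool tilts when it is pushed past its reach, and it keeps that tilt after moving back. That gives me the slant. Next I retract, yaw +118° and push out again, so the tilt ends up about the jaw axis.

Emit:
{"op": "carry_out", "data": {"rows": [[[1, -0.8, 3, 3, 0.147], [1, -0.8, 3, 3, 0.147], [1, -0.8, 3, 3, 0.147], [1, -0.8, 3, 3, 0.147], [1, -0.8, 3, 3, 0.147], [1, 0, 0, 3, 0.147], [1, 0, 0, 3, 0.147], [1, 0, 0, 0, 0.147], [1, 0, 0, 0, 0.147], [1, 0, 0, 0, 0.147], [1, 0, 0, 0, 0.147], [1, 0, 0, 0, 0.147]]]}}

```text
clock: 4.65
position: [0.202, -0.7997, 0.3884]
ee_rot: [-0.028, 0.965, 0.221, 0.135]
contact_force: [-0.7, -1.3, -0.4]
width: 0.0853
```

Emit:
{"op": "carry_out", "data": {"rows": [[[1, 1.2, -4.8, 0, 0.147], [1, 1.2, -4.8, 0, 0.147], [1, 1.2, -4.8, 0, 0], [1, 1.2, -4.8, 0, 0], [1, 1.2, -4.8, 0, 0], [1, 1.2, -4.8, 0, 0], [1, 1.2, -4.8, 0, 0], [1, 1.2, -4.8, 0, 0], [1, 1.2, -4.8, 0, 0], [1, 1.2, -4.8, 0, 0]]]}}

```text
clock: 5.65
position: [0.2745, -0.9764, 0.2173]
ee_rot: [0.106, 0.927, 0.338, 0.124]
contact_force: [0.7, -0.0, -0.3]
width: 0.0855
```

```bash
cat >> h.py <<'E'
def tool():
    s=telemetry.get_state(); M=rot(s['ee_rot'])
    # express tool z tilt: remove yaw of x axis
    az=np.arctan2(M[1,0],M[0,0])
    zx=M[2,0]; zy=M[2,1]  # world-down in tool frame: -row2
    print('t',round(s['clock'],2),'pos',s['position'].round(4),'x-az',round(az,3),'tilt comps (toward tool x,y):',round(M[2,0],3),round(M[2,1],3),'tilt',round(np.arccos(-M[2,2]),3),'q',s['qpos'].round(2),'F',np.round(s['contact_force'],1),'w',round(s['width'],4),'zaxis',M[:,2].round(3))
    return s,M
E
python3 -c "
from h import *
tool()"
```

```text
t 5.65 pos [ 0.2745 -0.9764  0.2173] x-az 0.723 tilt comps (toward tool x,y): 0.158 0.28 tilt 0.327 q [-1.47  1.    0.22  0.3   1.76 -2.09] F [ 0.7 -0.  -0.3] w 0.0855 zaxis [ 0.301 -0.113 -0.947]
```

Emit:
{"op": "carry_out", "data": {"rows": [[[1, 1.2, -4.8, 0, 0], [1, 1.2, -4.8, 0, 0], [1, 1.2, -4.8, 0, 0], [1, 1.2, -4.8, 0, 0], [1, 1.2, -4.8, 0, 0], [1, 1.2, -4.8, 0, 0]]]}}

```text
clock: 6.25
position: [0.3116, -1.0771, 0.144]
ee_rot: [0.203, 0.918, 0.321, 0.114]
contact_force: [0.0, -0.1, 0.2]
width: 0.0851
```

```bash
python3 -c "
from h import *
tool()"
```

```text
t 6.25 pos [ 0.3116 -1.0771  0.144 ] x-az 0.692 tilt comps (toward tool x,y): 0.08 0.446 tilt 0.47 q [-1.45  1.1   0.22  0.31  1.47 -2.1 ] F [ 0.  -0.1  0.2] w 0.0851 zaxis [ 0.34  -0.298 -0.892]
```

Emit:
{"op": "carry_out", "data": {"rows": [[[1, 1.2, -4.6, 1, 0], [1, 1.2, -4.6, 1, 0], [1, 1.2, -4.6, 1, 0], [1, 1.2, -4.6, 1, 0]]]}}

```text
clock: 6.65
position: [0.3326, -1.1273, 0.1408]
ee_rot: [0.269, 0.907, 0.307, 0.107]
contact_force: [0.2, 0.8, -0.4]
width: 0.0855
```

```bash
python3 -c "
from h import *
tool()"
```

```text
t 6.65 pos [ 0.3326 -1.1273  0.1408] x-az 0.662 tilt comps (toward tool x,y): 0.029 0.553 tilt 0.587 q [-1.44  1.12  0.22  0.32  1.3  -2.1 ] F [ 0.2  0.8 -0.4] w 0.0855 zaxis [ 0.36  -0.421 -0.832]
```

Emit:
{"op": "carry_out", "data": {"rows": [[[1, 0.5, 3.8, 2.5, -0.04], [1, 0.5, 3.8, 2.5, -0.04], [1, 0.5, 3.8, 2.5, -0.04], [1, 0.5, 3.8, 2.5, -0.04], [1, 0.5, 3.8, 2.5, -0.04], [1, 0.5, 3.8, 2.5, -0.04], [1, 0.8, 3.8, 2.5, -0.04], [1, 0.8, 3.8, 2.5, -0.04], [1, 0.8, 3.8, 2.5, -0.04], [1, 0.8, 3.8, 2.5, -0.04], [1, 0.8, 3.8, 2.5, -0.04], [1, 0.8, 3.8, 2.5, -0.04]]]}}

```text
clock: 7.85
position: [0.4115, -0.6758, 0.4453]
ee_rot: [0.289, 0.953, 0.084, 0.043]
contact_force: [-0.0, -0.4, 0.3]
width: 0.0855
```

```bash
python3 -c "
from h import *
tool()"
```

```text
t 7.85 pos [ 0.4115 -0.6758  0.4453] x-az 0.185 tilt comps (toward tool x,y): 0.033 0.559 tilt 0.594 q [-1.03  0.28  1.14 -0.18  1.16 -1.19] F [-0.  -0.4  0.3] w 0.0855 zaxis [ 0.129 -0.544 -0.829]
```

Emit:
{"op": "carry_out", "data": {"rows": [[[1, 0.8, 4.8, 0, 0], [1, 0.8, 4.8, 0, 0], [1, 0.8, 4.8, 0, 0], [1, 0.8, 4.8, 0, 0], [1, 0.8, 4.8, 0, 0], [1, 0.8, 4.8, 0, 0], [1, 0.8, 4.8, 0, 0], [1, 0.8, 4.8, 0, 0], [1, 0.8, 4.8, 0, 0], [1, 0.8, 4.8, 0, 0], [1, 0.8, 4.8, 0, 0], [1, 0.8, 4.8, 0, 0]]]}}

```text
clock: 9.05
position: [0.5089, -0.0969, 0.4437]
ee_rot: [0.286, 0.953, 0.084, 0.045]
contact_force: [1.9, 0.1, -0.0]
width: 0.0854
```

```bash
python3 -c "
from h import *
tool()"
```

```text
t 9.05 pos [ 0.5089 -0.0969  0.4437] x-az 0.187 tilt comps (toward tool x,y): 0.038 0.554 tilt 0.588 q [ 0.06  0.06  1.41 -0.58  1.55 -0.14] F [ 1.9  0.1 -0. ] w 0.0854 zaxis [ 0.134 -0.539 -0.832]
```

Emit:
{"op": "carry_out", "data": {"rows": [[[1, 0.4, 4, 0, 0], [1, 0.4, 3.6, -3, 0], [1, 0.4, 3, -3.8, 0], [1, 0.3, 2, -4, 0], [1, 0.2, 1, -4.4, 0], [1, 0.2, 1, -4.2, 0], [1, 0, 0, -2, 0], [1, 0, 0, 0, 0]]]}}

```text
clock: 9.85
position: [0.5269, 0.0481, 0.2247]
ee_rot: [0.286, 0.954, 0.085, 0.041]
contact_force: [0.2, -0.6, -0.0]
width: 0.0853
```

```bash
python3 -c "
from h import *
import pickle
tool()
ps={n:snap(n,n+'1.png') for n in('scene','side','wrist')}
pickle.dump(ps,open('p1.pkl','wb'))
print(proj(ps['wrist'],[.5477,-.0317,.105]))
print([np.round(b['xy']) for b in finder.boxes_of(ps['wrist'],'press_ball')])
a=ps['side']['image'][60:300,150:420,::-1]; cv2.imwrite('pics/c1.png',cv2.resize(a,None,fx=2.5,fy=2.5))
"
```

```text
t 9.85 pos [0.5269 0.0481 0.2247] x-az 0.187 tilt comps (toward tool x,y): 0.029 0.552 tilt 0.586 q [ 0.34  0.27  1.69 -0.61  1.31  0.36] F [ 0.2 -0.6 -0. ] w 0.0853 zaxis [ 0.126 -0.538 -0.833]
[[258.36416279 180.8676441 ]]
[array([261., 251.]), array([ 61., 230.]), array([244., 188.]), array([319., 276.]), array([258., 182.])]
```

View pics/wrist1.png

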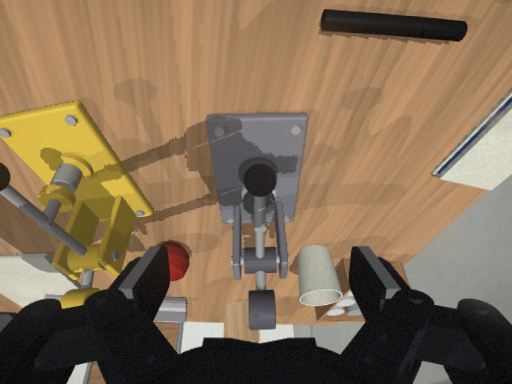

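View pics/c1.png

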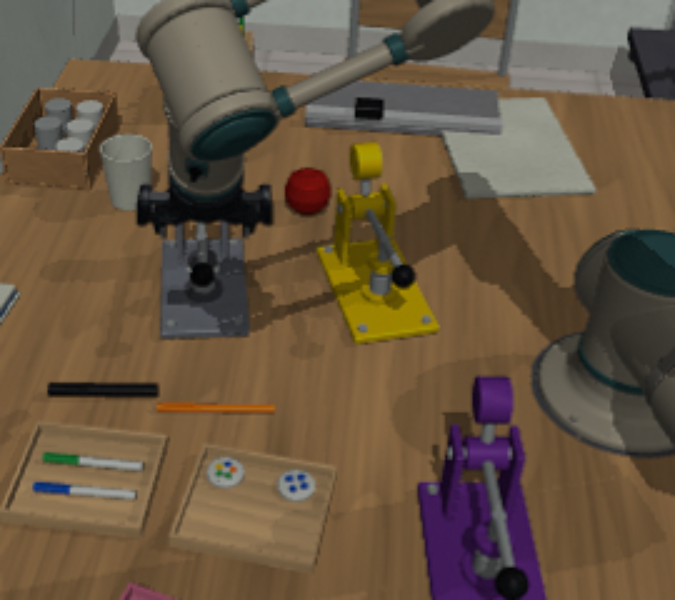

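Emit:
{"op": "carry_out", "data": {"rows": [[[1, 0.4, -1.5, -2.25, 0], [1, 0.4, -1.5, -2.25, 0], [1, 0.4, -1.5, -2.25, 0], [1, 0.4, -1.5, -2.25, 0], [1, 0.4, -1.5, -2.25, 0], [1, 0.4, -1.5, -2.25, 0], [1, 0, 0, 0, 0], [-1, 0, 0, 0, 0], [-1, 0, 0, 0, 0], [-1, 0, 0, 0, 0], [-1, 0, 0, 0, 0], [-1, 0, 0, 0, 0]]], "force": 20}}

```text
clock: 11.25
position: [0.5506, -0.0423, 0.0924]
ee_rot: [0.286, 0.953, 0.085, 0.043]
contact_force: [0.4, 3.9, 6.1]
width: 0.0305
```

```bash
python3 -c "
from h import *
import pickle
tool()
ps={n:snap(n,n+'2.png') for n in('side','wrist')}
"
```

```text
t 11.25 pos [ 0.5506 -0.0423  0.0924] x-az 0.188 tilt comps (toward tool x,y): 0.033 0.553 tilt 0.587 q [ 0.16  0.4   1.89 -0.74  0.96  0.46] F [0.4 3.9 6.1] w 0.0305 zaxis [ 0.131 -0.538 -0.832]
```

View pics/wrist2.png

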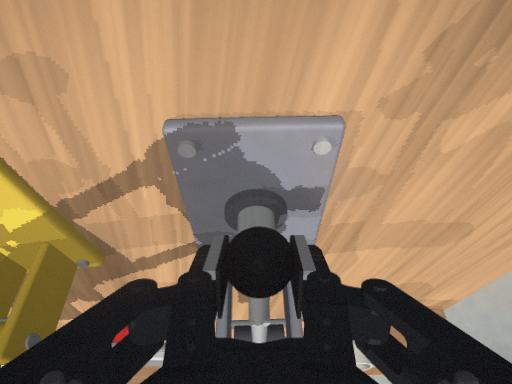

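```bash
python3 -c "
import numpy as np
th=np.arange(0,1.01,.1)
x=-17*np.cos(th)+.5*np.sin(th);z=17*np.sin(th)+.5*np.cos(th)
d=np.diff(x)
print(np.c_[th[1:],d*.189,-d*.982,np.diff(z)].round(2).tolist())"
```

```text
[[0.1, 0.03, -0.13, 1.69], [0.2, 0.06, -0.3, 1.67], [0.3, 0.09, -0.46, 1.63], [0.4, 0.12, -0.62, 1.58], [0.5, 0.15, -0.77, 1.51], [0.6, 0.18, -0.91, 1.42], [0.7, 0.2, -1.05, 1.32], [0.8, 0.23, -1.17, 1.21], [0.9, 0.25, -1.29, 1.08], [1.0, 0.27, -1.39, 0.95]]
```

Emit:
{"op": "carry_out", "data": {"rows": [[[-1, 0, -0.1, 1.7, 0], [-1, 0.1, -0.3, 1.7, 0], [-1, 0.1, -0.5, 1.6, 0], [-1, 0.1, -0.6, 1.6, 0], [-1, 0.2, -0.8, 1.5, 0], [-1, 0, 0, 0, 0]]], "force": 20}}

```text
clock: 11.95
position: [0.5551, -0.0663, 0.1741]
ee_rot: [0.286, 0.953, 0.084, 0.043]
contact_force: [0.7, 3.5, 1.2]
width: 0.0308
```

```bash
python3 -c "
from h import *
tool()
snap('side','side3.png')
"
```

```text
t 11.95 pos [ 0.5551 -0.0663  0.1741] x-az 0.186 tilt comps (toward tool x,y): 0.034 0.553 tilt 0.587 q [ 0.12  0.3   1.79 -0.67  1.08  0.28] F [0.7 3.5 1.2] w 0.0308 zaxis [ 0.13  -0.539 -0.832]
```

View pics/side3.png

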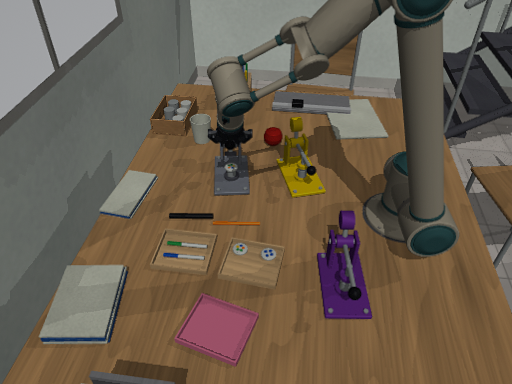

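Emit:
{"op": "carry_out", "data": {"rows": [[[-1, 0.2, -0.9, 1.4, 0], [-1, 0.2, -1.05, 1.3, 0], [-1, 0.2, -1.2, 1.2, 0], [-1, 0.25, -1.3, 1.1, 0], [-1, 0.2, -1.0, 0.7, 0], [-1, 0, 0, 0, 0]]], "force": 20}}

```text
clock: 12.6
position: [0.5657, -0.1215, 0.2298]
ee_rot: [0.287, 0.953, 0.085, 0.042]
contact_force: [2.5, 2.8, 3.9]
width: 0.0303
```

```bash
python3 -c "
from h import *
tool()
snap('wrist','wrist4.png')
p=snap('scene')
cv2.imwrite('pics/s4.png',cv2.resize(p['image'][60:240,120:300,::-1],None,fx=3,fy=3))
"
```

```text
t 12.6 pos [ 0.5657 -0.1215  0.2298] x-az 0.187 tilt comps (toward tool x,y): 0.032 0.554 tilt 0.588 q [ 0.01  0.24  1.71 -0.64  1.13  0.1 ] F [2.5 2.8 3.9] w 0.0303 zaxis [ 0.129 -0.54  -0.832]
```

View pics/wrist4.png

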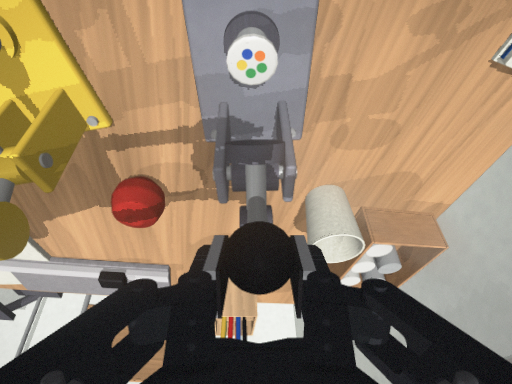

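View pics/s4.png

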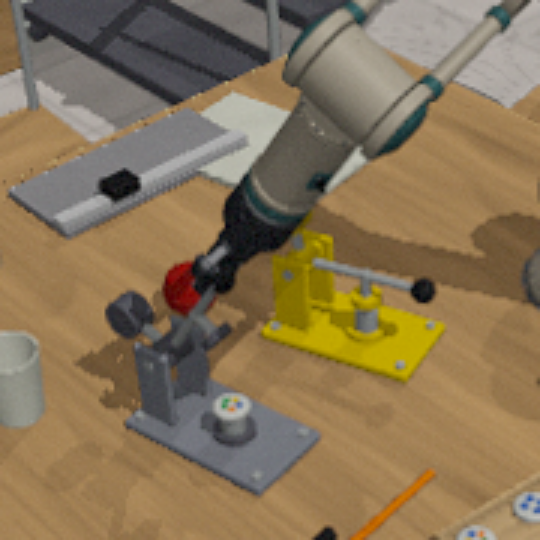

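Emit:
{"op": "carry_out", "data": {"rows": [[[1, 0, 0, 0, 0], [1, 0, 0, 0, 0], [1, 0, 0, 0, 0], [1, -0.2, 0.8, 1.3, 0], [1, -0.4, 1.5, 2.3, 0], [1, -0.4, 1.5, 2.3, 0], [1, -0.4, 1.5, 2.3, 0], [1, -0.4, 1.5, 2.3, 0], [1, 0, 1, 0, 0], [1, 0, 0, 0, 0]]]}}

```text
clock: 13.7
position: [0.5465, -0.0415, 0.3333]
ee_rot: [0.286, 0.954, 0.086, 0.041]
contact_force: [-0.3, -0.6, 0.1]
width: 0.0851
```

```bash
python3 -c "
from h import *
import pickle
tool()
ps={n:snap(n,n+'5.png') for n in('scene','side','wrist')}
pickle.dump(ps,open('p5.pkl','wb'))
p=ps['scene']
cv2.imwrite('pics/s5.png',cv2.resize(p['image'][60:240,120:300,::-1],None,fx=3,fy=3))
for n in ps: print(n,[(np.round(b['xy'],1).tolist(),round(b['confidence'],2)) for b in finder.boxes_of(ps[n],'badge_center')])
X=[.5666-.02*.189,-.1299+.02*.982,.058]
for n in ps: print(proj(ps[n],X))
"
```

```text
t 13.7 pos [ 0.5465 -0.0415  0.3333] x-az 0.188 tilt comps (toward tool x,y): 0.029 0.552 tilt 0.586 q [ 0.17  0.18  1.54 -0.59  1.42  0.08] F [-0.3 -0.6  0.1] w 0.0851 zaxis [ 0.127 -0.538 -0.833]
scene [([215.0, 251.2], 0.66), ([198.3, 198.5], 0.49)]
side [([233.6, 167.0], 0.41)]
wrist [([253.6, 81.7], 0.75)]
[[196.59061445 194.52989533]]
[[230.89612233 166.16850749]]
[[255.62779739  85.80261641]]
```

View pics/wrist5.png

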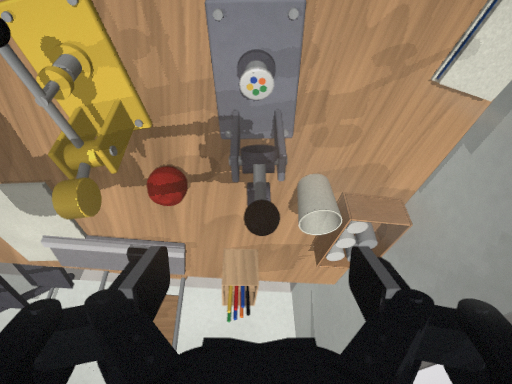

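View pics/s5.png

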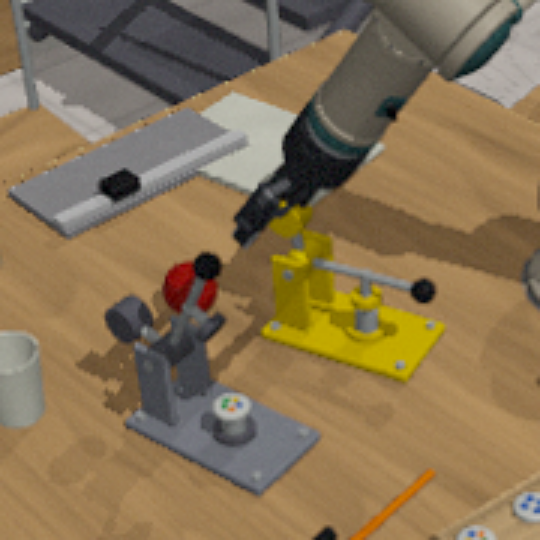

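```bash
python3 -c "
from h import *
import pickle
ps=pickle.load(open('p5.pkl','rb'))
for n,(u,v),s in (('wrist',(256,82),8),('scene',(197,195),14),('side',(231,166),14)):
    c=ps[n]['image'][v-22:v+22,u-22:u+22,::-1]; cv2.imwrite('pics/b_%s.png'%n,cv2.resize(c,None,fx=8,fy=8,interpolation=cv2.INTER_NEAREST))
"; python3 -c "
import cv2,numpy as np
cv2.imwrite('pics/b.png',np.hstack([cv2.resize(cv2.imread('pics/b_%s.png'%n),(264,264),interpolation=cv2.INTER_NEAREST) for n in('wrist','scene','side')]))"
```

```text
(no output)
```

View pics/b.png

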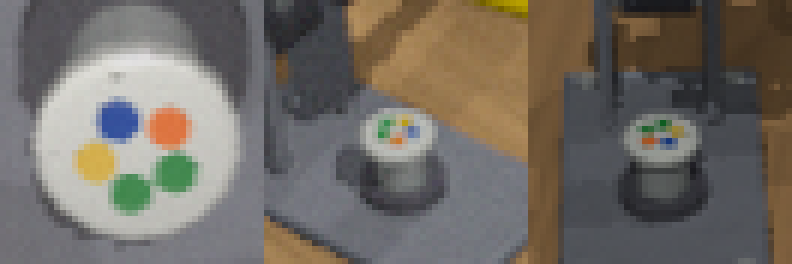

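Step 1 looks met: the arm stands open by itself. The badge's dots at wrist (256,86) and scene (197,194) match the prediction to within a pixel.

Emit:
{"op": "carry_out", "data": {"rows": [[[1, -0.3, 1.3, -3.8, 0], [1, -0.3, 1.3, -3.8, 0], [1, -0.3, 1.3, -3.7, 0], [1, 0.3, -1.3, -2.0, 0], [1, 0.4, -1.7, -2.6, 0], [1, 0.4, -1.7, -2.6, 0], [1, 0.4, -1.7, -2.6, 0], [1, 0.4, -1.7, -2.6, 0], [1, 0.4, -1.7, -2.6, 0], [1, 0, 0, 0, 0]]]}}

```text
clock: 15.0
position: [0.558, -0.1038, 0.0674]
ee_rot: [0.286, 0.954, 0.085, 0.037]
contact_force: [0.2, 0.1, -0.4]
width: 0.0856
```

```bash
python3 -c "
from h import *
import pickle
s,M=tool()
C=np.array([.5628,-.1103,.054]); a=M[:,2]
print('to go cm',(C+.012*a-s['position'])*100)
ps={n:snap(n,n+'6.png') for n in('scene','side','wrist')}
print(proj(ps['wrist'],C+[0,0,.004]))
p=ps['scene']
cv2.imwrite('pics/s6.png',cv2.resize(p['image'][60:240,120:300,::-1],None,fx=3,fy=3))
"
```

```text
t 15.0 pos [ 0.558  -0.1038  0.0674] x-az 0.184 tilt comps (toward tool x,y): 0.022 0.552 tilt 0.586 q [ 0.05  0.43  1.92 -0.8   0.86  0.43] F [ 0.2  0.1 -0.4] w 0.0856 zaxis [ 0.119 -0.54  -0.833]
to go cm [ 0.62412866 -1.29454937 -2.33895065]
[[258.53961113 238.79695023]]
```

View pics/wrist6.png

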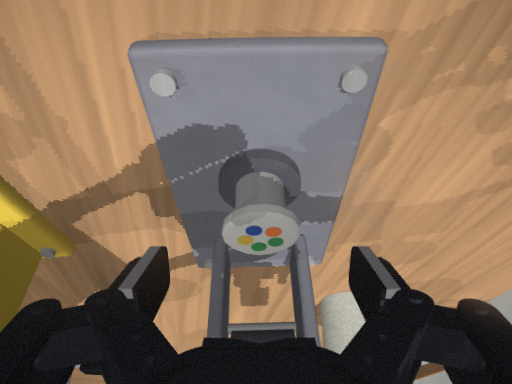

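View pics/s6.png

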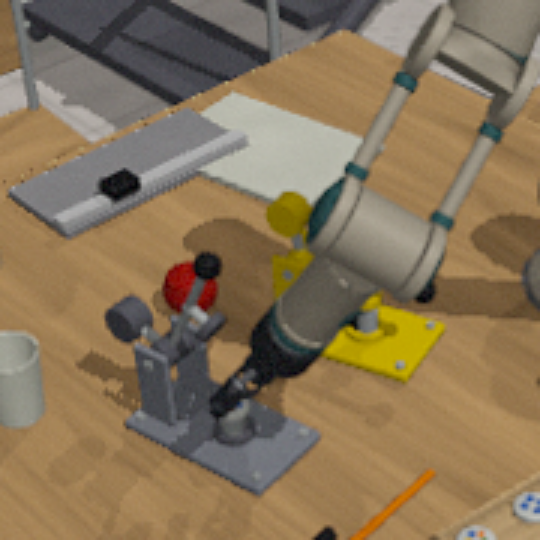

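Emit:
{"op": "carry_out", "data": {"rows": [[[1, 0.3, -0.65, -1.15, 0], [1, 0.3, -0.65, -1.15, 0], [1, 0, 0, 0, 0], [-1, 0, 0, 0, 0], [-1, 0, 0, 0, 0], [-1, 0, 0, 0, 0], [-1, 0, 0, 0, 0]]], "force": 30}}

```text
clock: 15.85
position: [0.5669, -0.1146, 0.0487]
ee_rot: [0.287, 0.953, 0.085, 0.042]
contact_force: [-0.9, 1.2, 2.5]
width: 0.0422
```

```bash
python3 -c "
from h import *
s,M=tool()
ps={n:snap(n,n+'7.png') for n in('wrist',)}
"
```

```text
t 15.85 pos [ 0.5669 -0.1146  0.0487] x-az 0.187 tilt comps (toward tool x,y): 0.031 0.554 tilt 0.588 q [ 0.02  0.46  1.93 -0.84  0.81  0.46] F [-0.9  1.2  2.5] w 0.0422 zaxis [ 0.128 -0.539 -0.832]
```

View pics/wrist7.png

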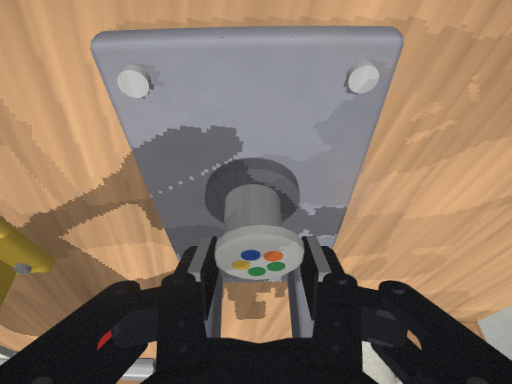

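Emit:
{"op": "carry_out", "data": {"rows": [[[-1, 0, 0, 0.5, 0], [-1, -0.1, 0.3, 0.6, 0], [-1, -0.2, 0.8, 1.2, 0], [-1, -0.2, 0.8, 1.2, 0], [-1, 0, 0, 0, 0]]], "force": 30}}

```text
clock: 16.4
position: [0.5629, -0.0944, 0.0854]
ee_rot: [0.286, 0.953, 0.085, 0.043]
contact_force: [0.5, -1.1, -0.7]
width: 0.0422
```

```bash
python3 -c "
from h import *
s,M=tool()
ps={n:snap(n,n+'8.png') for n in('wrist','scene')}
p=ps['scene']
cv2.imwrite('pics/s8.png',cv2.resize(p['image'][60:240,120:300,::-1],None,fx=3,fy=3))
"
```

```text
t 16.4 pos [ 0.5629 -0.0944  0.0854] x-az 0.188 tilt comps (toward tool x,y): 0.034 0.553 tilt 0.588 q [ 0.06  0.4   1.9  -0.78  0.89  0.41] F [ 0.5 -1.1 -0.7] w 0.0422 zaxis [ 0.132 -0.539 -0.832]
```

View pics/wrist8.png

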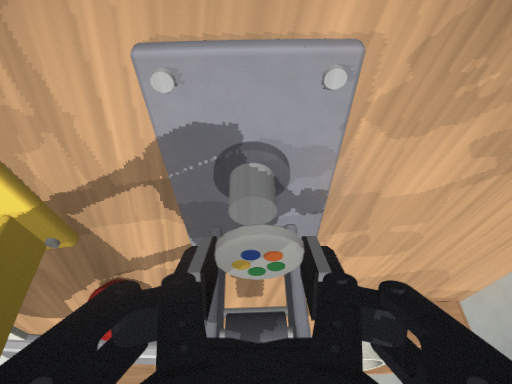

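View pics/s8.png

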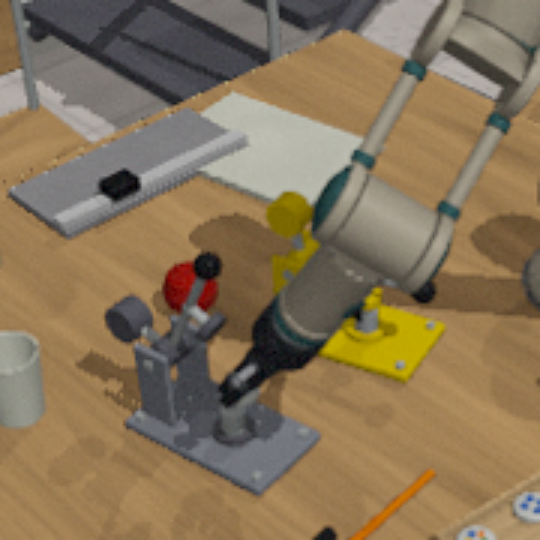

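Emit:
{"op": "carry_out", "data": {"rows": [[[-1, -0.3, 1.6, 2.4, 0], [-1, -0.3, 1.6, 2.4, 0], [-1, -0.3, 1.6, 2.4, 0], [-1, -0.3, 1.6, 2.4, 0], [-1, -0.5, 2.5, 1.4, 0], [-1, -1.4, 3.8, 0, 0], [-1, -1.4, 3.8, 0, 0], [-1, -1.4, 3.8, -1, 0], [-1, -1.4, 3.8, -2, 0], [-1, -1.4, 3.8, -2, 0], [-1, -1.4, 3.8, -2, 0], [-1, 0, 0, 0, 0]]], "force": 30}}

```text
clock: 17.7
position: [0.4584, 0.2247, 0.1195]
ee_rot: [0.286, 0.953, 0.088, 0.039]
contact_force: [0.3, -1.1, 0.9]
width: 0.0418
```

```bash
python3 -c "
from h import *
s,M=tool()
"
```

```text
t 17.7 pos [0.4584 0.2247 0.1195] x-az 0.191 tilt comps (toward tool x,y): 0.025 0.552 tilt 0.586 q [ 0.68  0.44  1.72 -0.54  1.31  0.73] F [ 0.3 -1.1  0.9] w 0.0418 zaxis [ 0.125 -0.539 -0.833]
```

To (0.4475, 0.281), then down to about z 0.05.

Emit:
{"op": "carry_out", "data": {"rows": [[[-1, -0.5, 2.8, 0, 0], [-1, -0.5, 2.8, 0, 0], [-1, 0, 0, -2.5, 0], [-1, 0, 0, -2.5, 0], [-1, 0, 0, -1.5, 0], [-1, 0, 0, 0, 0]]], "force": 30}}

```text
clock: 18.3
position: [0.4497, 0.2757, 0.0563]
ee_rot: [0.288, 0.953, 0.085, 0.039]
contact_force: [-0.6, -0.1, 0.2]
width: 0.0419
```

```bash
python3 -c "
from h import *
s,M=tool()
ps={n:snap(n,n+'9.png') for n in('wrist','side','scene')}
a=ps['side']['image'][200:320,130:310,::-1];b=ps['scene']['image'][200:320,220:400,::-1]
cv2.imwrite('pics/s9.png',cv2.resize(np.vstack([a,b]),None,fx=2.5,fy=2.5))
"
```

```text
t 18.3 pos [0.4497 0.2757 0.0563] x-az 0.186 tilt comps (toward tool x,y): 0.026 0.555 tilt 0.59 q [ 0.75  0.55  1.7  -0.53  1.26  0.84] F [-0.6 -0.1  0.2] w 0.0419 zaxis [ 0.124 -0.542 -0.831]
```

View pics/wrist9.png

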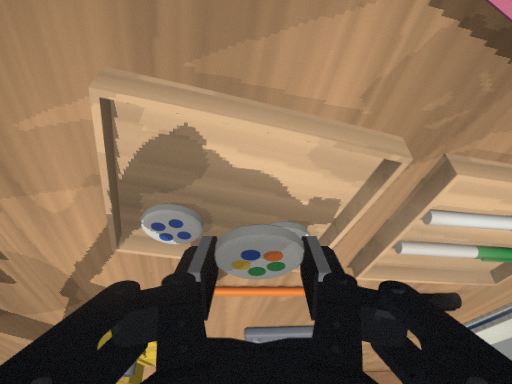

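View pics/s9.png

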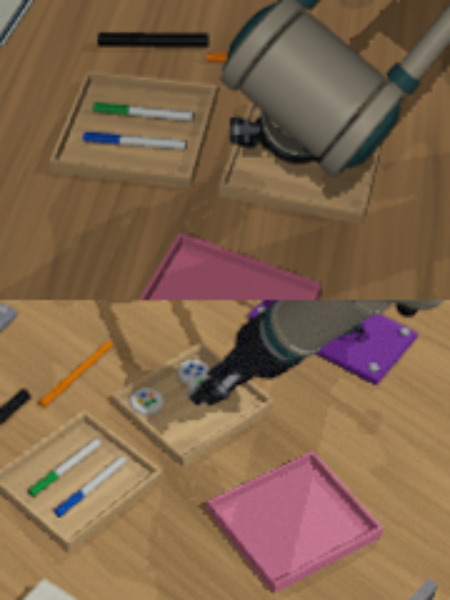

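Emit:
{"op": "carry_out", "data": {"rows": [[[-1, -0.2, 0.7, -1, 0], [-1, 0, 0, -1, 0], [-1, 0, 0, -1, 0], [-1, 0, 0, -0.6, 0], [-1, 0, 0, 0, 0]]], "force": 30}}

```text
clock: 18.95
position: [0.448, 0.2837, 0.0209]
ee_rot: [0.287, 0.953, 0.085, 0.04]
contact_force: [-0.3, -0.6, 0.5]
width: 0.0419
```

Emit:
{"op": "carry_out", "data": {"rows": [[[-1, 0, 0, -0.3, 0], [-1, 0, 0, 0, 0]]]}}

```text
clock: 19.15
position: [0.4487, 0.2842, 0.0189]
ee_rot: [0.286, 0.953, 0.085, 0.041]
contact_force: [0.2, -0.6, 0.1]
width: 0.0421
```

Emit:
{"op": "carry_out", "data": {"rows": [[[-1, 0, 0, -0.3, 0], [-1, 0, 0, 0, 0]]]}}

```text
clock: 19.35
position: [0.4486, 0.2842, 0.0159]
ee_rot: [0.286, 0.953, 0.085, 0.041]
contact_force: [-0.3, 0.8, -0.8]
width: 0.0421
```

Emit:
{"op": "carry_out", "data": {"rows": [[[-1, 0, 0, -0.2, 0], [-1, 0, 0, 0, 0]]]}}

```text
clock: 19.55
position: [0.4486, 0.2842, 0.0139]
ee_rot: [0.286, 0.953, 0.085, 0.041]
contact_force: [-0.5, -0.4, 0.1]
width: 0.0415
```

Emit:
{"op": "carry_out", "data": {"rows": [[[-1, 0, 0, -0.2, 0], [-1, 0, 0, 0, 0]]]}}

```text
clock: 19.75
position: [0.4485, 0.2842, 0.0119]
ee_rot: [0.286, 0.953, 0.085, 0.041]
contact_force: [-0.4, 0.1, -1.6]
width: 0.0419
```

Emit:
{"op": "carry_out", "data": {"rows": [[[-1, 0, 0, -0.2, 0], [-1, 0, 0, 0, 0]]]}}

```text
clock: 19.95
position: [0.4485, 0.2842, 0.0098]
ee_rot: [0.286, 0.953, 0.085, 0.041]
contact_force: [1.4, 0.2, -0.5]
width: 0.042
```

Emit:
{"op": "carry_out", "data": {"rows": [[[-1, 0, 0, -0.2, 0], [-1, 0, 0, 0, 0]]]}}

```text
clock: 20.15
position: [0.4487, 0.2842, 0.0079]
ee_rot: [0.286, 0.953, 0.085, 0.041]
contact_force: [-0.5, -1.2, -0.7]
width: 0.0419
```

Emit:
{"op": "carry_out", "data": {"rows": [[[-1, 0, 0, -0.15, 0], [-1, 0, 0, 0, 0]]]}}

```text
clock: 20.35
position: [0.4488, 0.2842, 0.0075]
ee_rot: [0.287, 0.953, 0.085, 0.041]
contact_force: [-0.9, 1.7, 5.5]
width: 0.0419
```

Emit:
{"op": "carry_out", "data": {"rows": [[[-1, 0, 0, 0.05, 0], [0.3, 0, 0, 0, 0], [0.3, 0, 0, 0, 0], [0.3, 0, 0, 0, 0], [0.6, 0, 0.2, 0.3, 0], [0.6, -0.1, 0.7, 1, 0], [0.6, -0.2, 1.3, 2, 0], [0.6, -0.3, 1.6, 2.4, 0], [0.6, -0.3, 1.6, 2.4, 0], [0.6, -0.3, 1.6, 2.4, 0], [0.6, -0.3, 1.6, 2.4, 0], [0.6, 0, 0, 0, 0]]]}}

```text
clock: 21.55
position: [0.4348, 0.3741, 0.1397]
ee_rot: [0.283, 0.954, 0.085, 0.045]
contact_force: [0.5, 0.4, -0.1]
width: 0.0684
```

```bash
python3 -c "
from h import *
s,M=tool()
ps={n:snap(n,n+'10.png') for n in('wrist','scene')}
b=ps['scene']['image'][130:310,140:360,::-1]
cv2.imwrite('pics/s10.png',cv2.resize(b,None,fx=3.2,fy=3.2))
"
```

```text
t 21.55 pos [0.4348 0.3741 0.1397] x-az 0.189 tilt comps (toward tool x,y): 0.037 0.548 tilt 0.582 q [ 0.87  0.55  1.46 -0.46  1.51  0.81] F [ 0.5  0.4 -0.1] w 0.0684 zaxis [ 0.133 -0.533 -0.836]
```

View pics/wrist10.png

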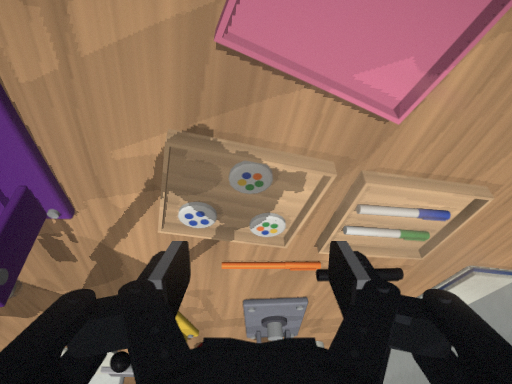

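View pics/s10.png

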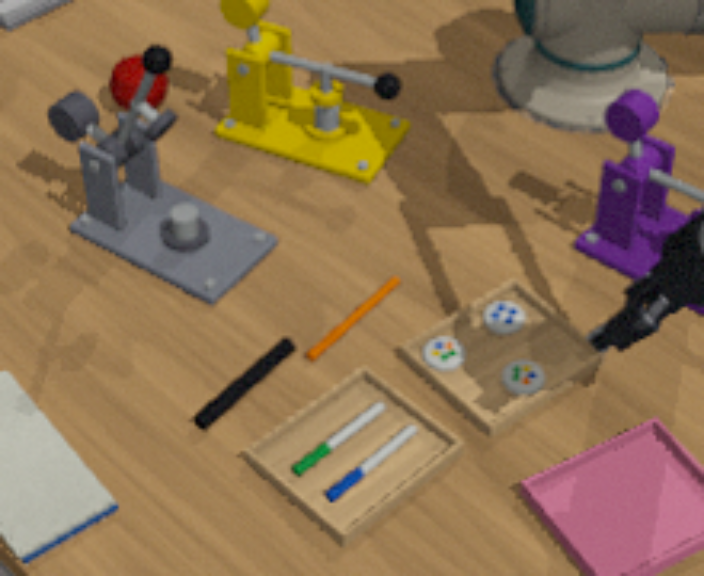

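```bash
python3 - <<'E'
from h import *
ps={n:snap(n,n+'11.png') for n in('wrist','scene')}
X,e=tri([(ps['wrist'],np.array([250.5,178.])),(ps['scene'],np.array([140+524/3.2,130+376/3.2]))])
d=X-[.4406,.2565,0]; c,s=np.cos(-1.6675),np.sin(-1.6675)
print(X.round(4),np.round(e,2),'tray',(c*d[0]+s*d[1]).round(4),(-s*d[0]+c*d[1]).round(4))
st=telemetry.get_state(); print(np.abs(st['qd']).max(),st['contact_force'],st['clock'])
print(manip.sign_off())
E
```

```text
[0.4457 0.2901 0.0084] [0.77 0.23] tray -0.034 0.0018
0.008873762383160202 [-0.85526996 -0.58353316 -0.29156401] 21.75
the job is handed in; nothing more can be done
None
```

I lifted the press arm by its ball, moved the finished badge to the free half of the badge tray and handed the job in at about 22 s of the 53 s. The sign-off gives no verdict, so these results rest on my own last checks.

- **Slant:** The moves cannot tilt the tool directly. I pushed it past its reach, which tilts it by a compliant approach to the unreachable pose, and it kept about 34° of slant.
- **Press arm:** I pinched the ball, carried it along its arc to about 0.94 rad and let go. It fell fully open by itself and still stood open in the last scene picture.
- **Badge:** I took it off the die from the front and lowered it until I felt light contact (5.5 N). By estimate it was still about 5 mm above the tray floor when I released it.
- **Final position:** Triangulation puts the badge about 34 mm towards the tray's -x side and 2 mm off its centre line in y. It looks flat and face up, clear of the two finished badges.
- **Height check:** The face height read 8 mm where I expected 12 mm. I did not measure it a second time. The two camera views agreed to under 1 pixel, and a reading that low rules out the badge lying on another one.
- **Everything else:** The marker, crayon, pens, finished badges, apple and cup looked where they had been. The arm was still and clear of everything at hand-in.

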